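# Find the radius leaf that fits the spindle

## Robot

A 6-joint arm with a two-finger parallel gripper is mounted at the origin on a cart in front of the work surface, level with it; the furniture and walls round the work are solid. World frame = base frame: x ahead of the robot, y to its left, z up, the work surface at z = 0. Lengths are in m, angles in rad, forces in N, time in s.
With the tool pointing down it reaches from about 0.275 to 1 m from the base axis. Payload 8.4 kg.
Tool frame: the origin (TCP) lies on the centre line of the jaws, within the pads' length; the fingertips stand 17 mm ahead of it and the grasp point (between the pads) lies 2 mm behind it (bot.tcp_to_tips is the z of the fingertips in the tool frame, in m); z points along the fingers, y is the line along which they close (so a half turn about z gives the same grasp; the last joint's range is limited). The gripper opens to 85 mm and grips with 20 to 120 N. Pads are 22 mm wide; open, the fingers measure 114 mm over their backs; the gripper's body (76 mm by 85 mm) begins 54 mm behind the grasp point. The pads swing forward as they close: fully open they stand 13 mm farther back than shut.
Start: joints at [1.319, 0.353, 1.633, -0, 1.155, -0.002], TCP at [0.155, 0.606, 0.216] pointing down, gripper open.
Joint ranges: [-2.63, 2.63], [-0.92, 2.1], [0.06, 2.66], [-1.3, 4.44], [0, 2.69], [-3.02, 3.02]. Speed limits (rad/s): [2.22, 2.22, 2.79, 3.14, 3.14, 3.14].

## Interface

Orientations are given as a unit quaternion [x, y, z, w].
In Python, from workcell import bot, hand, kinematics, get_obs, vision, hand_in gives the robot as it stands. The module is installed in compiled form; this text tells all that it offers. Calls block until the motion is done:
- bot.reach(position, orientation): joint-space move of the TCP to a pose.
- bot.servo_line(position, ori=None, velocity=0.15): straight line of the TCP; ori=None keeps the orientation; velocity is the mean speed in m/s.
- bot.goto_joints(angles): joint-space move.
- hand.move_gripper(opening, strength=None): finger opening in m; strength is the grip in N (None keeps the last); returns when the fingers have stopped.
- bot.dwell(seconds).
- kinematics.solve_ik(position, orientation): joint angles nearest the present ones, or None.
- get_obs(): the state.
- vision.read_camera(name): name is "side" or "top" or "wrist"; returns a dict with "frame" (420x560x3 uint8, red, green, blue), "intrinsics" (3x3 intrinsics, pixels), "view" (4x4, takes a point from world to camera coordinates). Camera axes: x right, y down, z forward; pixel columns grow to the right and rows downward; lengths in m; the calibration is good to about 2 mm. A picture is of the moment at which its call begins. There is no depth.
A pose or a line that the arm cannot do raises bot.IKError and nothing moves.
- hand_in(): hands the job in; it is judged then, once.
The state is a dict: "time_s": time; "joint_pos": joint angles; "joint_vel": joint speeds; "joint_efforts": joint torques, N m; "position": TCP position; "orientation": TCP orientation; "wrist_force": force on the tool from outside, world axes, zero at the start; "ft_torque": the same for the moment, N m; "gripper_width": finger opening in m; "grip_force": force on a finger pad.
Only numpy, scipy, OpenCV 4.12 (cv2) and the standard library are available. Lean on these libraries where they do the work, as an engineer would, in place of code of your own. Each camera call takes 0.05 s, during which the arm holds its last target. There are 200 camera calls.

## Task

Find out by touch which of the three hollow radius leaves fits the stepped spindle just above the green plate of the gauging stand: lay a leaf flat on the plate, slide its hollow edge against the spindle and feel whether it beds all round. Press the fitting leaf home gently (steadily with about 8 to 13 N for a second, never as much as 18 N on any leaf), then let go and leave it lying flat on the plate, bedded against the spindle; the other two leaves must end lying flat on the bare worktop, off the stand. Do not disturb the mug, the oil bottle, the angle iron or the brass block.

Things in the scene. Friction and masses are not known exactly. Their poses are not given: they have to be found in the camera images.
- stand: Gauging stand fixed to the worktop: flat oiled green plate (friction about 0.15), 16 mm high, 140 mm wide (y). Origin at worktop level on the spindle's upright axis; the plate reaches 150 mm to -x (towards the robot; lay leaves here) and 55 mm to +x of it.
- arbor: Spindle's seat in the stand: origin on the spindle axis, level with the plate's top; axes as the stand's, z up. The rigid steel spindle has steps of radius 24 (lowest), 20 and 16 mm (top), the upper two 16 mm high or more. Set to an unknown height: which step stands just above the plate, 2 to 10 mm up where a leaf's edge meets it, differs each time. Its top is 16 to 64 mm above the plate.
- leaf_blue: Loose grey steel leaf, 100-210 g, hollow edge of radius 16 mm over 120 degrees. Origin: centre of this arc, at the underside; +x out of the hollow, z up. Plate 49 mm wide, 2 to 10 mm above the underside (on feet), rear end at x -115 mm. Bedded on its own radius, the origin lies on the spindle axis; on one size smaller it goes 4 mm past; on one larger it stays 6 mm short.
- leaf_blue_tab (a point): Centre of the blue grip tab of leaf_blue, axes as the leaf's: a block 34 mm long (x), 14 mm thick (y, grip across this), from 10 to 51 mm above the leaf's underside. This point is at x -90 mm, y 0, 30 mm above the underside.
- leaf_yellow: Loose grey steel leaf, 100-210 g, hollow edge of radius 20 mm over 120 degrees. Origin: centre of this arc, at the underside; +x out of the hollow, z up. Plate 56 mm wide, 2 to 10 mm above the underside (on feet), rear end at x -115 mm. Bedded on its own radius, the origin lies on the spindle axis; on one size smaller it goes 4 mm past; on one larger it stays 6 mm short.
- leaf_yellow_tab (a point): Centre of the yellow grip tab of leaf_yellow, axes as the leaf's: a block 34 mm long (x), 14 mm thick (y, grip across this), from 10 to 51 mm above the leaf's underside. This point is at x -90 mm, y 0, 30 mm above the underside.
- leaf_red: Loose grey steel leaf, 100-210 g, hollow edge of radius 24 mm over 120 degrees. Origin: centre of this arc, at the underside; +x out of the hollow, z up. Plate 63 mm wide, 2 to 10 mm above the underside (on feet), rear end at x -115 mm. Bedded on its own radius, the origin lies on the spindle axis; on one size smaller it goes 4 mm past; on one larger it stays 6 mm short.
- leaf_red_tab (a point): Centre of the red grip tab of leaf_red, axes as the leaf's: a block 34 mm long (x), 14 mm thick (y, grip across this), from 10 to 51 mm above the leaf's underside. This point is at x -90 mm, y 0, 30 mm above the underside.
- coffee_mug: Cream mug with handle, 94 mm high, origin at the centre of its foot; bystander.
- cutting_oil: White bottle with yellow cap, 54 mm wide, 166 mm high, origin at the centre of its foot; bystander.
- angle_piece: Dark piece of angle iron 45 x 50 x 50 mm, origin at the centre of its underside; bystander.
- brass_block: Brass bar block 32 x 75 x 25 mm, origin at the centre of its underside; bystander.

How it is judged:
On the way:
1. the fitting leaf, flat on the plate with its arc centred on the spindle within 2 mm, is pressed against the spindle with more than 6 N for 0.8 s (((horizontal distance between leaf_blue and arbor below 0.002 m and z of leaf_blue in the frame of arbor between -0.003 and 0.003 m and angle between leaf_blue's own z axis and vertical below 0.06 rad and contact force between leaf_blue and arbor above 6 N) or (horizontal distance between leaf_yellow and arbor below 0.002 m and z of leaf_yellow in the frame of arbor between -0.003 and 0.003 m and angle between leaf_yellow's own z axis and vertical below 0.06 rad and contact force between leaf_yellow and arbor above 6 N) or (horizontal distance between leaf_red and arbor below 0.002 m and z of leaf_red in the frame of arbor between -0.003 and 0.003 m and angle between leaf_red's own z axis and vertical below 0.06 rad and contact force between leaf_red and arbor above 6 N))), for 0.8 s.
At the end, for the whole second after the job is handed in: The fitting leaf lies flat on the stand's plate (within 3 mm of its top), at rest, its arc centre within 2 mm of the spindle's axis; the other two leaves lie flat and at rest on the worktop itself (underside within about 5 mm of it), off the stand (((horizontal distance between leaf_blue and arbor below 0.002 m and z of leaf_blue in the frame of arbor between -0.003 and 0.003 m and angle between each of leaf_blue, leaf_yellow, leaf_red's own z axis and vertical below 0.06 rad and linear speed of each of leaf_blue, leaf_yellow, leaf_red below 0.01 m/s and height (world z) of leaf_yellow between -0.004 and 0.006 m and horizontal distance between each of leaf_yellow, leaf_red and arbor above 0.1 m and height (world z) of leaf_red between -0.004 and 0.006 m) or (horizontal distance between leaf_yellow and arbor below 0.002 m and z of leaf_yellow in the frame of arbor between -0.003 and 0.003 m and angle between each of leaf_yellow, leaf_blue, leaf_red's own z axis and vertical below 0.06 rad and linear speed of each of leaf_yellow, leaf_blue, leaf_red below 0.01 m/s and height (world z) of leaf_blue between -0.004 and 0.006 m and horizontal distance between each of leaf_blue, leaf_red and arbor above 0.1 m and height (world z) of leaf_red between -0.004 and 0.006 m) or (horizontal distance between leaf_red and arbor below 0.002 m and z of leaf_red in the frame of arbor between -0.003 and 0.003 m and angle between each of leaf_red, leaf_blue, leaf_yellow's own z axis and vertical below 0.06 rad and linear speed of each of leaf_red, leaf_blue, leaf_yellow below 0.01 m/s and height (world z) of leaf_blue between -0.004 and 0.006 m and horizontal distance between each of leaf_blue, leaf_yellow and arbor above 0.1 m and height (world z) of leaf_yellow between -0.004 and 0.006 m))); the robot touches nothing.
It fails at once if a leaf is pressed against the spindle with more than 18 N (contact force between any of leaf_blue, leaf_yellow, leaf_red and arbor above 18 N).
It fails at once if a bystander is moved more than 20 mm (distance of any of coffee_mug, cutting_oil, angle_piece, brass_block from where it was at the start of the episode above 0.02 m).
It also fails if it takes over 72 s, if anything falls off the work surface, if the arm or the gripper's body presses on something with over 40 N, if the wrist force passes 120 N, or if a joint passes its speed limit or range.

## Working session

There is one attempt and no reset: what is moved stays moved. The work goes in short steps, each a Python script; the robot and the scene stay as the last script left them, time stands still between calls to the robot, and variables do not carry over. Pictures are saved under pics/ and viewed, at most 10 in all, crops included, and the job is handed in when it is done.

```bash
mkdir -p pics; python3 - <<'E'
from workcell import *
import cv2,numpy as np
for n in("top","side"):
    d=vision.read_camera(n);cv2.imwrite(f"pics/{n}0.png",cv2.cvtColor(d["frame"],cv2.COLOR_RGB2BGR));np.savez(f"{n}0.npz",**d)
    print(n,d["intrinsics"].round(1).tolist(),d["view"].round(4).tolist())
o=get_obs();print({k:np.round(v,3).tolist() for k,v in o.items()},bot.tcp_to_tips)
E
```

```text
top [[392.5, 0.0, 274.2], [0.0, 392.5, 201.2], [0.0, 0.0, 1.0]] [[-0.0125, -0.9999, -0.0066, -0.0068], [-0.9948, 0.0131, -0.1011, 0.5645], [0.1011, 0.0053, -0.9949, 1.2272], [0.0, 0.0, 0.0, 1.0]]
side [[404.6, 0.0, 276.5], [0.0, 404.6, 211.0], [0.0, 0.0, 1.0]] [[-0.9999, -0.0163, 0.0008, 0.5359], [-0.0078, 0.4371, -0.8994, 0.0733], [0.0143, -0.8993, -0.4372, 1.2264], [0.0, 0.0, 0.0, 1.0]]
{'time_s': 0.1, 'joint_pos': [1.319, 0.354, 1.634, 0.0, 1.155, -0.002], 'joint_vel': [-0.0, -0.003, 0.0, 0.001, -0.001, 0.001], 'joint_efforts': [-0.001, -60.636, -34.282, -0.0, 0.004, 0.0], 'position': [0.154, 0.605, 0.215], 'orientation': [0.125, 0.992, -0.001, -0.0], 'wrist_force': [0.021, -0.519, 0.344], 'ft_torque': [-0.022, 0.022, -0.005], 'grip_force': 0.0, 'gripper_width': 0.085} 0.017
```

View pics/top0.png

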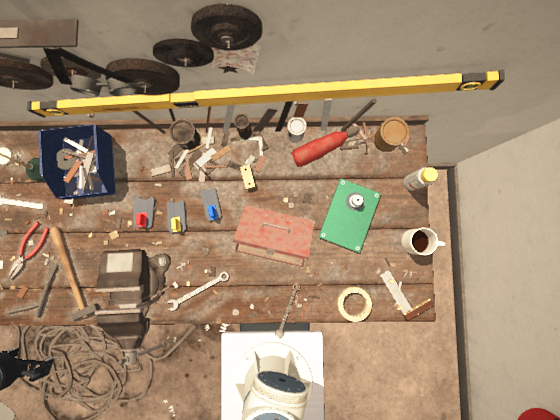

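View pics/side0.png

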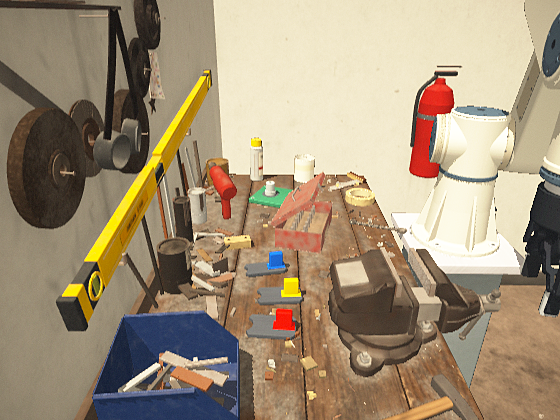

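Top view: red, yellow and blue tabs are near (143,213), (177,216) and (211,205), all with the hollow facing up (+x). The green stand is near (350,213), with its spindle at (356,201). A toolbox at (275,232) lies between them. The mug is at (420,242), the oil bottle at (425,178) and the brass block at (248,178). The side view agrees with this.

```bash
cat > h.py <<'E'
from workcell import *
import cv2,numpy as np
from scipy.spatial.transform import Rotation as R
def ray(d,uv):
    V=d["view"];K=d["intrinsics"];Rm=V[:3,:3];c=-Rm.T@V[:3,3]
    p=np.c_[np.atleast_2d(uv),np.ones(len(np.atleast_2d(uv)))]
    return c,(Rm.T@np.linalg.inv(K)@p.T).T
def onz(d,uv,z):
    c,r=ray(d,uv);return c+r*((z-c[2])/r[:,2])[:,None]
def proj(d,p):
    q=d["view"][:3,:3]@np.asarray(p)+d["view"][:3,3];q=d["intrinsics"]@q;return q[:2]/q[2]
def mask(d,name):
    h=cv2.cvtColor(np.ascontiguousarray(d["frame"]),cv2.COLOR_RGB2HSV)
    lo,hi={"red":((0,190,110),(8,255,255)),"yellow":((22,170,110),(34,255,255)),"blue":((100,150,100),(122,255,255)),"green":((65,90,40),(90,255,255))}[name]
    return cv2.inRange(h,lo,hi)
def blobs(m,amin=20):
    n,l,s,c=cv2.connectedComponentsWithStats(m)
    return [(int(s[i,4]),c[i].round(1).tolist(),i) for i in range(1,n) if s[i,4]>=amin],l
def down(yaw): # tool down, tool x along world yaw direction; tool y = leaf -y
    return (R.from_euler("z",yaw)*R.from_euler("x",np.pi)).as_quat()
def snap(n,f=None):
    d=vision.read_camera(n)
    if f: cv2.imwrite(f"pics/{f}.png",cv2.cvtColor(d["frame"],cv2.COLOR_RGB2BGR));np.savez(f"{f}.npz",**d)
    return d
E
python3 - <<'E'
from h import *
d=dict(np.load("top0.npz"))
for n in("red","yellow","blue","green"):
    b,l=blobs(mask(d,n)); 
    for a,c,i in b:
        print(n,a,c,onz(d,c,.051 if n!="green" else .016)[0].round(4))
        if n=="green" and a>500:
            k=cv2.findContours((l==i).astype(np.uint8),0,2)[0];r=cv2.boxPoints(cv2.minAreaRect(k[0]));print(onz(d,r,.016).round(4))
q=get_obs()["orientation"];print(R.from_quat(q).as_matrix().round(2))
w=snap("wrist","w0");T=np.eye(4);T[:3,:3]=R.from_quat(q).as_matrix();T[:3,3]=get_obs()["position"]
print((w["view"]@T).round(3),w["intrinsics"])
for yaw in(0,):
  for p in([.53,.42,.2],[.53,.2,.2],[.5,-.25,.25]): print(kinematics.solve_ik(p,down(yaw)),kinematics.solve_ik(p,down(yaw+np.pi)))
E
```

```text
red 64 [142.4, 219.9] [0.5086 0.3996 0.051 ]
red 318 [536.8, 414.8] [-0.0847 -0.7847  0.051 ]
blue 92 [212.3, 212.0] [0.5306 0.1804 0.051 ]
green 2303 [348.6, 217.1] [ 0.5111 -0.2524  0.016 ]
[[ 0.4494 -0.1529  0.016 ]
 [ 0.6373 -0.2285  0.016 ]
 [ 0.5855 -0.359   0.016 ]
 [ 0.3991 -0.2818  0.016 ]]
[[-0.97  0.25 -0.  ]
 [ 0.25  0.97 -0.  ]
 [ 0.   -0.   -1.  ]]
[[ 0.     1.    -0.     0.001]
 [-0.962 -0.    -0.274  0.023]
 [-0.274  0.     0.962  0.17 ]
 [ 0.     0.     0.     1.   ]] [[351.54316179   0.         283.75350183]
 [  0.         351.54316179 210.64783348]
 [  0.           0.           1.        ]]
[ 6.67903887e-01  4.45963398e-01  1.53007949e+00 -4.44089210e-16
  1.16554976e+00  2.23870021e+00] [ 0.66790389  0.4459634   1.53007949  0.          1.16554976 -0.90289244]
[ 3.58188851e-01  2.79041605e-01  1.77681700e+00 -4.44089210e-16
  1.08573405e+00  1.92898518e+00] [ 0.35818885  0.2790416   1.776817    0.          1.08573405 -1.21260748]
[-4.66330894e-01  2.18797244e-01  1.73883303e+00 -4.44089210e-16
  1.18396238e+00  1.10446543e+00] [-0.46633089  0.21879724  1.73883303  0.          1.18396238 -2.03712722]
```

```bash
python3 - <<'E'
from h import *
bot.reach([.57,.29,.27],down(0));d=snap("wrist","wl");print(get_obs()["time_s"])
for n in("red","yellow","blue"):
    for a,c,i in blobs(mask(d,n),60)[0]: print(n,a,c,onz(d,c,.04)[0].round(4))
bot.reach([.6,-.28,.25],down(0));d=snap("wrist","ws");print(get_obs()["time_s"],get_obs()["position"])
b,l=blobs(mask(d,"green"),500)
for a,c,i in b:
    k=cv2.findContours((l==i).astype(np.uint8),0,2)[0];r=cv2.boxPoints(cv2.minAreaRect(np.vstack(k)));print(a,onz(d,r,.016).round(4))
E
```

```text
2.1
blue 675 [369.9, 201.2] [0.5405 0.192  0.04  ]
4.2 [ 0.60047399 -0.27898763  0.25007252]
```

View pics/wl.png

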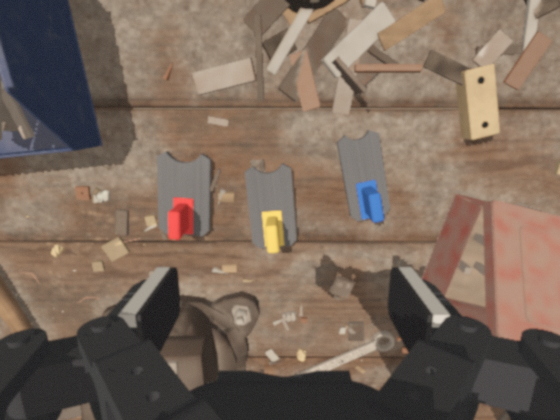

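View pics/ws.png

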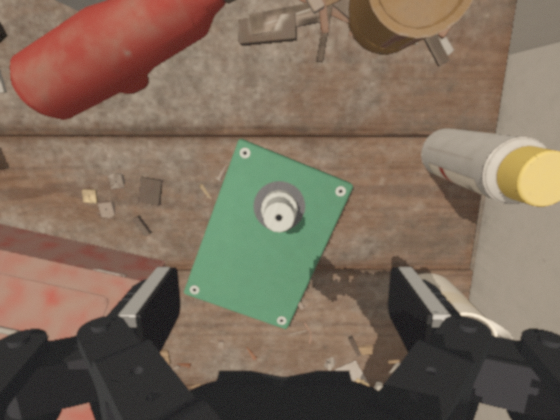

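The leaves picture shows red with its tab at (181,218), yellow at (272,231) and blue at (370,201), hollows facing up. The stand picture shows the spindle top at (279,215), a dark collar around (279,205), and plate corners at (240,140), (352,185), (290,327) and (185,293). I'll crop in on the spindle and fit the outlines.

```bash
python3 - <<'E'
from h import *
d=dict(np.load("ws.npz"));f=cv2.cvtColor(d["frame"],cv2.COLOR_RGB2BGR)
s=dict(np.load("side0.npz"));g=cv2.cvtColor(s["frame"],cv2.COLOR_RGB2BGR)
a=cv2.resize(f[165:245,240:320],(480,480),interpolation=2);b=cv2.resize(g[170:210,245:295],(320,256),interpolation=2)
o=np.zeros((480,800,3),np.uint8);o[:,:480]=a;o[:256,480:]=b;cv2.imwrite("pics/crop.png",o)
h=cv2.cvtColor(np.ascontiguousarray(d["frame"]),cv2.COLOR_RGB2HSV);print(h[260,260],h[180,250])
m=cv2.inRange(h,(60,70,30),(95,255,255));bb,l=blobs(m,500)
for a,c,i in bb:
    k=cv2.findContours((l==i).astype(np.uint8),0,2)[0];r=cv2.boxPoints(cv2.minAreaRect(np.vstack(k)));p=onz(d,r,.016);print(a,r.round(1).tolist(),p.round(4).tolist(),np.linalg.norm(np.diff(p,axis=0),axis=1))
    # dark hole contour
    hol=cv2.findContours(255*(l!=i).astype(np.uint8)[170:250,230:330],cv2.RETR_LIST,2)[0]
    for q in hol:
        if 300<cv2.contourArea(q)<5000: print("hole",cv2.boundingRect(q),cv2.minEnclosingCircle(q))
d=dict(np.load("wl.npz"));h=cv2.cvtColor(np.ascontiguousarray(d["frame"]),cv2.COLOR_RGB2HSV)
for n,(u,v) in dict(red=(181,222),yellow=(272,236),blue=(370,206)).items(): print(n,h[v,u],h[v-15,u],h[v-50+20,u])
for n,(u,v) in dict(red=(185,185),yellow=(270,195),blue=(362,165)).items(): print(n,"leaf",h[v,u],h[v-5,u-8], "wood",h[v-40,u-45])
E
```

```text
[ 68  77 155] [ 67  74 158]
15524 [[178.89999389648438, 289.70001220703125], [240.0, 139.0], [352.3999938964844, 184.60000610351562], [291.20001220703125, 335.29998779296875]] [[0.4572, -0.1501, 0.016], [0.6405, -0.2317, 0.016], [0.5898, -0.3574, 0.016], [0.3923, -0.2894, 0.016]] [0.20056454 0.13557995 0.20882995]
hole (22, 10, 55, 54) ((48.923423767089844, 36.26576614379883), 27.35536766052246)
red [  1 184 147] [  1 177 184] [  9  19 134]
yellow [ 23 130 252] [ 22 146 195] [ 13  17 132]
blue [107 157 180] [107 161 158] [ 13  18 129]
red leaf [ 14  21 134] [ 14  21 133] wood [ 15  60 140]
yellow leaf [ 11  21 135] [ 11  16 131] wood [ 13  96 141]
blue leaf [ 10  23 132] [ 14  21 131] wood [ 15  60 166]
```

View pics/crop.png

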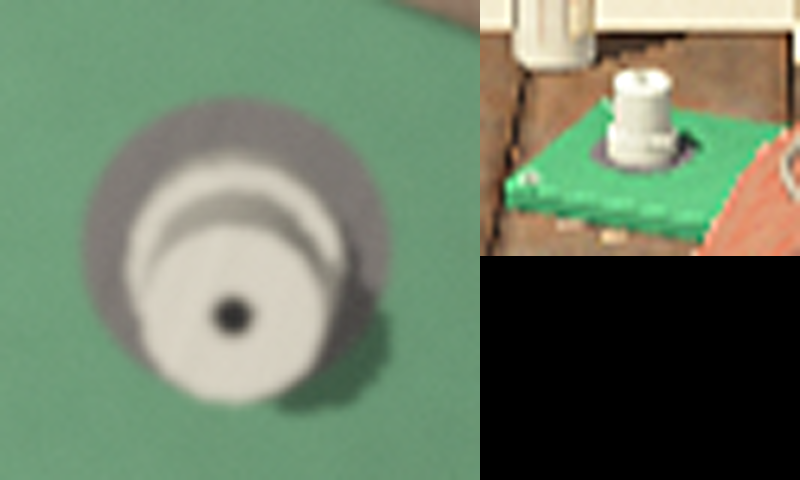

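The crop shows only two steps above the dark collar. The top one is about 31 mm across (r 16) and the lower one about 39 mm (r 20). That makes yellow the likely fit, to be confirmed by touch. Next I'll compute the spindle position and the yellow leaf's pose.

```bash
cat >> h.py <<'E'
def leafpose(d,seed,z,win=75):
    """yaw, and outline in world, of grey leaf about seed pixel"""
    h=cv2.cvtColor(np.ascontiguousarray(d["frame"]),cv2.COLOR_RGB2HSV)
    m=cv2.inRange(h,(0,0,95),(180,36,165));m=cv2.morphologyEx(m,cv2.MORPH_OPEN,np.ones((3,3)))
    n,l=cv2.connectedComponents(m);c=max(cv2.findContours((l==l[seed[1],seed[0]]).astype(np.uint8),0,cv2.CHAIN_APPROX_NONE)[0],key=len)[:,0]
    return onz(d,c,z)[:,:2]
E
python3 - <<'E'
from h import *
d=dict(np.load("ws.npz"))
print("collar",onz(d,[279.1,206.4],.016).round(4),onz(d,[304.9,206.4],.016).round(4))
for H in(.032,.04,.048,.056,.064): print(H,onz(d,[278.2,217.2],.016+H)[0].round(4))
t=dict(np.load("top0.npz"))
d=dict(np.load("wl.npz"));h=cv2.cvtColor(np.ascontiguousarray(d["frame"]),cv2.COLOR_RGB2HSV)
for n,s in dict(red=(185,185),yellow=(270,195),blue=(362,165)).items():
    p=leafpose(d,s,.010);r=cv2.minAreaRect((p*1000).astype(np.float32));bx=cv2.boxPoints(r);print(n,"rect",r,len(p))
for n,lo,hi,s in(("red",(0,120,90),(8,255,255),(181,222)),("yellow",(18,100,110),(34,255,255),(272,236)),("blue",(100,110,90),(122,255,255),(370,206))):
    m=cv2.inRange(h,lo,hi);k,l=cv2.connectedComponents(m);c=cv2.findContours((l==l[s[1],s[0]]).astype(np.uint8),0,2)[0][0];print(n,"tab",cv2.boundingRect(c),"far top/bot", cv2.minAreaRect((onz(d,c[:,0],.051)[:,:2]*1000).astype(np.float32)))
E
```

```text
collar [[ 0.5641 -0.2743  0.016 ]] [[ 0.5641 -0.304   0.016 ]]
0.032 [ 0.5607 -0.2737  0.048 ]
0.04 [ 0.5631 -0.2739  0.056 ]
0.048 [ 0.5656 -0.274   0.064 ]
0.056 [ 0.568  -0.2741  0.072 ]
0.064 [ 0.5704 -0.2742  0.08  ]
red rect ((540.5692138671875, 412.0788269042969), (63.287872314453125, 101.046630859375), 85.85883331298828) 306
yellow rect ((524.8212890625, 305.42486572265625), (102.1825942993164, 55.0860481262207), 4.766158103942871) 294
blue rect ((562.8804931640625, 193.5340118408203), (104.75941467285156, 48.64271926879883), 12.890018463134766) 295
red tab (167, 197, 27, 44) far top/bot ((521.9844970703125, 406.2967834472656), (29.430421829223633, 51.07036209106445), 85.86885833740234)
yellow tab (262, 210, 23, 44) far top/bot ((507.070556640625, 301.8550109863281), (51.106590270996094, 22.656911849975586), 4.582615375518799)
blue tab (356, 180, 28, 42) far top/bot ((542.38671875, 194.69773864746094), (48.01824188232422, 23.969730377197266), 12.77553939819336)
```

```bash
python3 - <<'E'
from h import *
yaw=np.radians(4.77);P=np.array([.498,.303])
bot.reach([*P,.16],down(yaw));hand.move_gripper(.06,45)
bot.servo_line([*P,.034],velocity=.12)
hand.move_gripper(0.0,45);o=get_obs();print(o["gripper_width"],o["grip_force"],o["wrist_force"],o["position"])
bot.servo_line([*P,.10],velocity=.12)
o=get_obs();print(o["gripper_width"],o["grip_force"],o["wrist_force"],o["position"],o["time_s"])
d=snap("wrist","wg")
bot.servo_line([*P,.30],velocity=.25)
bot.reach([.48,-.24,.30],down(-.38))
o=get_obs();print(o["wrist_force"],o["position"],o["time_s"]);snap("wrist","wg2")
E
```

```text
0.011297311529451372 44.01546875014901 [-1.88211052  1.24814017  2.74047091] [0.49822623 0.30332044 0.03436799]
0.01102964928972051 43.9251241274178 [-0.97644738  0.03797423 -2.14524512] [0.49753433 0.30268394 0.09945392] 9.1333
[-0.78089574 -0.18067102 -1.93226045] [ 0.48040246 -0.23928382  0.29995709] 12.0917
```

View pics/wg2.png

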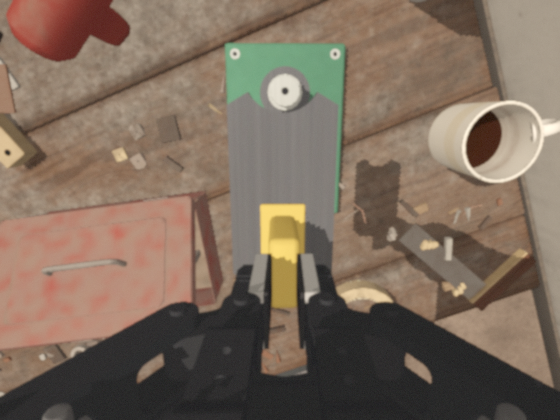

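The leaf is held square to the tool, with its tab between the pads. In this picture it also lines up with the stand, and the spindle top is at (285,91). I'll get the leaf's offset in the tool frame and the spindle position from this second view.

```bash
python3 - <<'E'
from h import *
d=dict(np.load("wg.npz"));tcp=np.array([.49753,.30268]);y=np.radians(4.77);z=.0994-.0344+.010
c,s=np.cos(y),np.sin(y);M=np.array([[c,s],[-s,c]])
for dd,tcp,y,z in((d,tcp,y,z),(dict(np.load("wg2.npz")),np.array([.4804,-.2393]),-.38,.3-.0344+.01)):
    c,s=np.cos(y),np.sin(y);M=np.array([[c,s],[-s,c]])
    p=(leafpose(dd,(285,150) ,z)-tcp)@M.T*1000
    f=p[p[:,0]>20];L=f[f[:,1]>10];Rr=f[f[:,1]<-10]
    print(len(p),"x",p[:,0].min(),p[:,0].max(),"y",f[:,1].min(),f[:,1].max(),"tips",L[L[:,0].argmax()],Rr[Rr[:,0].argmax()])
    for xx in(25,40,55,65,72): 
        q=p[abs(p[:,0]-xx)<1.2][:,1]; print(xx,q.min().round(1) if len(q) else None,q.max().round(1) if len(q) else None)
    q=f[(abs(f[:,1])<12)&(f[:,0]>55)];A=np.c_[2*q,np.ones(len(q))];k=np.linalg.lstsq(A,(q**2).sum(1),rcond=None)[0];print("arc",len(q),k[:2],np.sqrt(k[2]+k[:2]@k[:2]),q.mean(0))
d=dict(np.load("wg2.npz"));g=mask(d,"green")
for H in(.044,.048,): print(onz(d,[284.7,91.3],.016+H)[0])
f=cv2.cvtColor(d["frame"],cv2.COLOR_RGB2GRAY);cs=cv2.HoughCircles(cv2.medianBlur(f,3)[60:125,240:330],cv2.HOUGH_GRADIENT,1,5,param1=80,param2=12,minRadius=10,maxRadius=32);print(cs)
E
```

```text
636 x -18.47274895691697 77.2791903199949 y -27.682841033431906 27.653206506655874 tips [77.27897771 16.85193359] [ 77.27919032 -18.07956138]
25 -27.5 27.4
40 -27.5 27.3
55 -27.4 27.7
65 -27.0 27.3
72 -27.2 27.5
arc 48 [86.42341255 -0.25008971] 18.482189340172138 [69.31965413 -0.11412587]
869 x -37.16965011231979 90.42855926551468 y -27.39608226953138 27.872365722821165 tips [83.61250567 10.1338247 ] [ 85.9167362 -10.2924556]
25 -27.3 27.6
40 -27.3 27.5
55 -27.2 27.9
65 -27.2 27.5
72 -26.9 27.7
arc 223 [ 7.93826702e+01 -4.71670599e-02] 10.091750603825874 [79.83365112 -0.50835457]
[ 0.56354817 -0.27389285  0.06      ]
[ 0.56335788 -0.27380989  0.064     ]
[[[44.5 31.5 18.2]
  [36.5 20.5 30.2]
  [48.5 27.5 23.9]
  [40.5 27.5 19.4]
  [47.5 19.5 30.3]
  [32.5 23.5 25.4]
  [41.5 35.5 13.7]
  [48.5 37.5 10.9]]]
```

```bash
cat >> h.py <<'E'
S=np.array([.5636,-.274]);Y=-.38
u=np.array([np.cos(Y),np.sin(Y)]);v=np.array([-u[1],u[0]])
def W():
    a=[]
    for _ in range(4): a.append(get_obs()["wrist_force"]);bot.dwell(.02)
    f=np.mean(a,0);return np.array([f[:2]@u,f[:2]@v,f[2]])
def tcp_uv():
    p=np.array(get_obs()["position"]);q=p[:2]-S;return np.array([q@u,q@v,p[2]])
def go(a,b,z,vel=.05): # tool position along u, v from spindle
    bot.servo_line([*(S+a*u+b*v),z],down(Y),velocity=vel)
E
python3 - <<'E'
from h import *
bot.reach([*(S-.113*u),.12],down(Y));go(-.113,0,.056,.1)
bot.dwell(.2);f0=W();print("free",f0,tcp_uv()*1000,get_obs()["time_s"])
z=.056
while z>.046:
    z-=.001;go(-.113,0,z,.03);f=W()-f0
    if f[2]>2: break
print("z",z,f,tcp_uv()*1000)
np.save("f0.npy",f0)
a=-.113
while a<-.088:
    a+=.002;go(a,0,z,.04);f=W()-f0;print(round(a*1000,1),f.round(2),(tcp_uv()*1000).round(2))
    if f[0]<-3.5 : break
print(get_obs()["time_s"])
E
```

```text
free [ 0.22122114  0.29642924 -2.20505583] [-1.12625263e+02 -3.60098256e-02  5.65102956e+01] 13.9583
z 0.049999999999999996 [-1.01878216  1.69137629  6.38133732] [-1.12863425e+02  9.47493152e-02  5.02425703e+01]
-111.0 [-1.18  0.08  7.17] [-1.1075e+02 -8.0000e-02  5.0160e+01]
-109.0 [-1.21 -0.25  7.67] [-1.0888e+02 -1.0000e-01  5.0120e+01]
-107.0 [-1.33 -0.41  7.61] [-106.94   -0.11   50.11]
-105.0 [-1.46 -0.31  7.68] [-104.9    -0.11   50.12]
-103.0 [-1.65 -0.08  8.2 ] [-102.92   -0.12   50.1 ]
-101.0 [-1.92  0.01  7.57] [-1.0092e+02 -1.0000e-01  5.0110e+01]
-99.0 [-1.79 -0.63  7.87] [-98.93  -0.11  50.12]
-97.0 [-2.13 -0.18  7.74] [-96.9   -0.13  50.13]
-95.0 [-1.71 -0.33  7.41] [-94.91  -0.12  50.12]
-93.0 [-1.63 -0.5   7.47] [-92.95  -0.11  50.1 ]
-91.0 [-1.79 -0.57  7.69] [-90.94  -0.1   50.12]
-89.0 [-3.01 -0.79  9.3 ] [-89.33  -0.11  50.07]
-87.0 [-8.14 -0.38 14.25] [-8.904e+01 -8.000e-02  4.994e+01]
19.975
```

Contact came at -89.0 mm, against an expected -88 for a true fit, -94 for a larger step and -84 for a smaller one. So the leaf appears to fit. I'll wiggle it sideways to confirm bedding, then press.

```bash
python3 - <<'E'
from h import *
f0=np.load("f0.npy");z=.051;a=-.087
go(a,0,z,.02)
for b in(0,.0015,-.0015,0): go(a,b,z,.02);print(b,(W()-f0).round(2),(tcp_uv()*1000).round(2))
for k in range(14):
    f=W()-f0
    if f[0]<-10.8: break
    a+=.0005;go(a,0,z,.02)
print("press",a,f.round(2));fs=[];t=get_obs()["time_s"]
while get_obs()["time_s"]<t+1.4: f=W()-f0;fs.append(f)
print(np.min(fs,0),np.max(fs,0),tcp_uv()*1000,get_obs()["time_s"]);snap("wrist","wp")
E
```

```text
0 [-6.26 -0.94  5.81] [-8.890e+01 -1.000e-02  5.035e+01]
0.0015 [-6.34 -1.16  5.28] [-88.9    1.41  50.34]
-0.0015 [-5.99  1.12  7.64] [-88.86  -1.31  50.5 ]
0 [-5.66 -0.21  5.82] [-8.897e+01  5.000e-02  5.032e+01]
press -0.08499999999999999 [-12.46  -0.38  12.13]
[-12.9820186   -1.07155352  11.45987631] [-11.6800772    0.24639752  12.15566448] [-88.92328122   0.10764811  50.15076481] 24.275
```

View pics/wp.png

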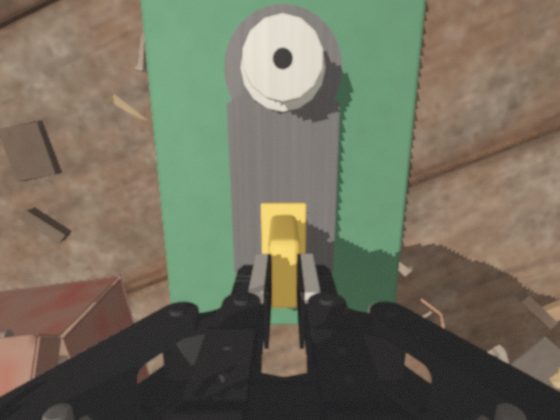

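Pressing gave a steady 12 to 13 N, and the picture shows the spindle seated in the hollow at (283,62) with no visible gap. The sideways test was soft, so I'll repeat it with a larger wiggle at light load. I'll also measure where the leaf's nose goes, since a bedded leaf should pivot about the spindle.

```bash
python3 - <<'E'
from h import *
f0=np.load("f0.npy");z=.051
go(-.0872,0,z,.02)
for b in(0,.004,-.004,0):
    go(-.0872,b,z,.02);f=W()-f0;d=snap("wrist");o=get_obs()
    p=leafpose(d,(285,150),.026)-S;p=np.c_[p@u,p@v]*1000
    c=[];
    for xx in(-85,-35):
        q=p[abs(p[:,0]-xx)<2][:,1];c.append((q.min()+q.max())/2)
    yw=R.from_quat(o["orientation"]).as_matrix()[:2,0];print(b,f.round(2),(tcp_uv()*1000).round(2),"mid y at -85,-35:",np.round(c,2),"toolyaw",np.arctan2(yw[1],yw[0]).round(4),o["time_s"])
E
```

```text
0 [-6.72 -0.08  6.08] [-8.890e+01  3.000e-02  5.042e+01] mid y at -85,-35: [-0.42 -0.18] toolyaw -0.3799 24.95
0.004 [-6.21 -2.41  5.28] [-88.77   3.77  50.45] mid y at -85,-35: [2.54 0.79] toolyaw -0.3801 25.4167
-0.004 [-7.17  2.7   9.17] [-88.7   -3.57  50.72] mid y at -85,-35: [-2.34 -0.94] toolyaw -0.3799 26.0833
0 [-6.75 -0.37  5.9 ] [-88.85   0.09  50.43] mid y at -85,-35: [-0.33 -0.33] toolyaw -0.3799 26.55
```

The leaf's nose pivots about the spindle axis: the mid-line extrapolates to within about 0.5 mm of it while the tab swings ±2.5 mm. So it is bedded all round, and yellow fits. Now I'll ease off and release.

```bash
python3 - <<'E'
from h import *
f0=np.load("f0.npy")
go(-.085,0,.051,.02);bot.dwell(1.2);print((W()-f0).round(2))
go(-.0884,0,.051,.02);print((W()-f0).round(2))
hand.move_gripper(.02);hand.move_gripper(.04)
print(get_obs()["wrist_force"]);d=snap("wrist","wr")
q=tcp_uv();go(q[0],q[1],.20,.12)
o=get_obs();print(o["time_s"],o["wrist_force"],o["gripper_width"])
d=snap("wrist","wr2")
p=leafpose(d,(285,150),.026)-S;p=np.c_[p@u,p@v]*1000;print(p.min(0),p.max(0))
E
```

```text
[-13.54  -0.12  11.44]
[-4.35 -0.34  3.04]
[-0.09909906  0.72521708  0.01513785]
30.4917 [-0.72003234 -0.4283221   0.22791305] 0.04026247009577158
[-113.51061753  -28.24011897] [28.24959476 28.78242788]
```

View pics/wr2.png

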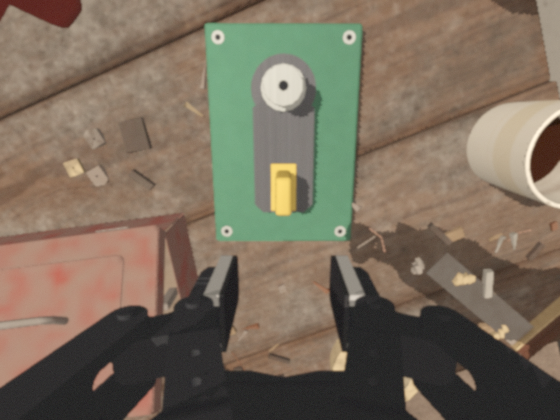

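The leaf lies flat on the plate with the spindle in its hollow at (283,87), tab at (284,188) and gripper clear. Before handing in, I'll check that letting go did not shift it.

```bash
python3 - <<'E'
from h import *
for n in("wp","wr"):
    d=dict(np.load(n+".npz"));h=cv2.cvtColor(np.ascontiguousarray(d["frame"]),cv2.COLOR_RGB2HSV)
    m=cv2.inRange(h,(18,100,110),(34,255,255))[190:260,250:320]
    r=np.where(m.sum(1)>255*25)[0][0]+190;p=onz(d,[284,r],.067)[0,:2]-S
    c=(mm:=np.where(m[:30].any(0))[0]).mean()+250
    q=onz(d,[[c,r]],.067)[0,:2]-S;print(n,r,c,q@u*1000,q@v*1000)
E
```

```text
wp 203 283.0 -55.82564029927408 -0.1955530742536591
wr 204 282.5 -56.01932566496293 -0.0867240190208484
```

The leaf did not shift on release: the tab reads 0.2 mm different before and after, which is within measuring noise.

```bash
python3 -c "
from workcell import *
bot.dwell(.3);print(hand_in())"
```

```text
the job is handed in; nothing more can be done
None
```

The yellow leaf (20 mm) fits. I pressed it home at about 10–12 N, let go and left it flat on the plate, bedded against the spindle. Red and blue were never moved from the worktop, because the pictures already pointed to the 20 mm step and the touch test confirmed it. The job is handed in, but it returned no verdict.

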